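Sweep the whole tablets into the counting tray's trough and shut the flap

TASK

Count off the catalyst tablets on the counting tray: using only the fingertips, sweep the four whole round tablets across the plate so that they drop into the open trough along its edge, leaving the broken half tablet behind on the plate. Then push the trough's flap over until it lies fully shut on top of them. Sweep and push only, pick nothing up, and leave the other things on the bench where they are.

Things in the scene. Friction and masses are not known exactly. Their poses are not given: they have to be found in the camera images.
- counting_tray: aluminium counting tray fixed on rubber feet, 206 x 170 x 42 mm. Origin on the worktop under it; +z up, x along its trough (to the robot's right), y, roughly away from the robot, from the trough towards the back rim. Flat plate 34 mm above the origin: x -98..98, y -45..75 mm. Rims 4 mm thick, 8 mm above the plate, along both sides and the back (y = 75); the edge at y = -45 is open to the trough.
- trough_floor (a point): middle of the trough's floor, at tray x 0, y -65 mm, height 7 mm. The trough lies beside the plate's open edge, y -85..-45, x -98..98 mm, 27 mm deep; the plate drops straight into it. Its outer wall, 4 mm thick, is level with the plate; its x = -98 end (on the robot's left) has a low sill (20 mm high) and a pouring lip 25 mm long.
- flap (a joint): hinge angle (rad) of the grey flap over the trough: 0 = shut, level; 1.57 = upright; starts at 1.7 to 1.95, leaning out away from the plate; 2.2 at most. Stiff hinge: it stays where it is left; about 1 N at its free edge moves it. Plate 200 mm long (along tray x), 47 mm from hinge to free edge, 3 mm thick, top 38 mm above the worktop when shut, with a rib 4 mm high, 70 mm long near the free edge.
- flap_hinge (a point): middle of the flap's hinge line, on the trough's outer wall, at tray x 0, y -88 mm, height 36.5 mm; the line runs along tray x
- flap_edge (a point): middle of the flap's free edge, half-way through its thickness; moves with the flap
- tablet_1_centre (a point): whole round off-white tablet, first, 24 mm diameter, 10 mm thick, 10 to 15 g, lying flat on the plate with a score line across the top; this point is its centre, 5 mm above the plate
- tablet_2_centre (a point): whole round off-white tablet, second, 24 mm diameter, 10 mm thick, 10 to 15 g, lying flat on the plate with a score line across the top; this point is its centre, 5 mm above the plate
- tablet_3_centre (a point): whole round off-white tablet, third, 24 mm diameter, 10 mm thick, 10 to 15 g, lying flat on the plate with a score line across the top; this point is its centre, 5 mm above the plate
- tablet_4_centre (a point): whole round off-white tablet, fourth, 24 mm diameter, 10 mm thick, 10 to 15 g, lying flat on the plate with a score line across the top; this point is its centre, 5 mm above the plate
- instrument_front (a point): middle of the upper front edge of the fixed instrument that stands behind the tray, 125 mm above the worktop; its front runs 210 mm to either side of this point, to the robot's left and right: keep the gripper's body off it
- half_tablet_centre (a point): the broken half tablet: a half disc 24 x 13 x 10 mm of the same stuff, lying flat on the plate; this point is its middle, 5 mm above the plate
- weigh_boat: small square white weighing boat, 48 x 48 x 18 mm, origin at the centre of its underside; a bystander beside the tray
- forceps: steel forceps lying flat, 132 x 11 x 12 mm, origin at the centre of the underside; a bystander beside the tray
- vial: capped 20 ml glass vial standing upright, 24 mm across, 56 mm tall, origin at the centre of its underside; a bystander beside the tray
- tablet_jar: white screw-cap jar the tablets came in, 60 mm across, 106 mm tall, origin at the centre of its underside; a bystander, right of the tray
- timer: bench timer lying flat, 58 x 66 x 20 mm, origin at the centre of its underside; a bystander, right of the tray
- small_beaker: small glass beaker, 55 x 61 x 56 mm, origin at the centre of its underside; a bystander, right of the tray

How it is judged:
By the outcome, as a careful person would: the job done as asked, in the order asked, and still so for the second after the job is handed in, with the robot touching nothing.
It also fails if it takes over 61 s, if anything falls off the work surface, if the arm or the gripper's body presses on something with over 40 N, if the wrist force passes 120 N, or if a joint passes its speed limit or range.

ROBOT

A 6-joint arm with a two-finger parallel gripper is mounted at the origin on a cart in front of the work surface, level with it; the furniture and walls round the work are solid. World frame = base frame: x ahead of the robot, y to its left, z up, the work surface at z = 0. Lengths are in m, angles in rad, forces in N, time in s.
With the tool pointing down it reaches from about 0.425 to 0.95 m from the base axis. Payload 3.5 kg.
Tool frame: the origin (TCP) lies at the very end of the fingers, on their centre line; the grasp point (between the pads) lies 19 mm behind it; z points along the fingers, y is the direction in which the jaws open and shut (so a half turn about z gives the same grasp; the last joint's range is limited). The gripper opens to 85 mm and grips with 20 to 120 N. Pads are 22 mm wide; open, the fingers measure 114 mm over their backs; the gripper's body (76 mm by 85 mm) begins 54 mm behind the grasp point. The pads swing forward as they close: fully open they stand 13 mm farther back than shut.
Start: joints at [1.169, 0.286, 1.577, -0, 1.279, -0.15], TCP at [0.168, 0.654, 0.209] pointing down, gripper open.
Joint ranges: [-2.77, 2.77], [-0.9, 2.22], [0.21, 2.48], [-1.53, 4.67], [0.24, 2.81], [-2.84, 2.84]. Speed limits (rad/s): [2.79, 2.79, 3.14, 3.14, 3.14, 3.14].

INTERFACE

Orientations are given as a unit quaternion [x, y, z, w].
In Python, from plant import get_state, read_camera, sign_off gives the robot as it stands.
- The arm moves only by the tool step_arm, never from a script. Its argument "targets" is a list that holds one entry, the list of rows, each a list of 5 numbers: the opening, from 0 (shut) to 1 (fully open), then the shift along the tool's x, y, z each as a share of 4 cm, from -1 to 1, then the turn about the tool's z as a share of 5 degrees, from -1 to 1. A call has 1 to 10 rows; each row shifts and turns the commanded pose from where the row before left it, along the tool's axes as they then stand; what a row does not reach is not made up. A row lasts 1/12 s, in which the tool goes at most 41.7 mm and 7.16 degrees, less where a joint would pass 70% of its speed; a pose out of reach is approached as far as the arm can. A call with a number of a shift or a turn outside -1 to 1 is refused whole. A call with a gripper value outside its range is refused whole. The fingers move at their own pace and stop on an object; "squeeze" is the grip in N (left out, the last holds). Time passes only in rows, so rows that do not move let the fingers close. It gives the time, the measured TCP pose, the force and the opening at its end, in the units of the state.
- get_state(): the state, without advancing time (a new reading comes with each control period).
- read_camera(name): name is "side" or "top" or "wrist"; returns a dict with "pixels" (400x640x3 uint8, red, green, blue), "range_z" (400x640 float32, m along the optical axis (not along the pixel's ray), 0 where there is no reading), "mtx" (3x3 intrinsics, pixels), "k1" (the pictures are not rectified: a ray, as slopes to the right and down, at radius r is drawn at 1 + k1 r^2 times it, then the intrinsics apply), "rvec" (rotation vector, rad) and "tvec" (3), from world to camera coordinates, as OpenCV has them. Camera axes: x right, y down, z forward; pixel columns grow to the right and rows downward; lengths in m; the calibration is good to about 2 mm. A picture is of the moment at which its call begins.
- sign_off(): hands the job in, once; it reports no verdict.
The state is a dict: "time": time; "qpos": joint angles; "dq": joint speeds; "joint_efforts": joint torques, N m; "eef_pos": TCP position; "tcp_rot": TCP orientation; "contact_force": force on the tool from outside, world axes, zero at the start; "wrist_torque": the same for the moment, N m; "opening": opening from 0.0 (shut) to 1.0 (fully open).
Only numpy, scipy, OpenCV 4.12 (cv2) and the standard library are available. Lean on these libraries where they do the work, as an engineer would, in place of code of your own. Each camera call takes 0.05 s, during which the arm holds its last target.

## Working session

There is one attempt and no reset: what is moved stays moved. The work goes in short steps, Python scripts to look and compute and a tool call to move; the robot and the scene stay as the last step left them, time stands still between calls to the robot, and variables do not carry over. Pictures are saved under pics/ and viewed, and the job is handed in when it is done.

Besides the shell and the picture viewer there is one more tool, called after ">>>" as a command line: name --argument value ..., lists and objects as JSON in quotes. step_arm: Moves the arm, as the interface text tells. Shift numbers are shares of 4 cm and turn numbers shares of 5 degrees, none past 1 either way. Its arguments: {"type":"object","properties":{"targets":{"type":"array"},"squeeze":{"type":"number"}},"required":["targets"]}

```bash
ls; mkdir -p pics
python3 - <<'E'
from plant import *
import cv2,numpy as np
s=get_state();print({k:np.round(v,3) for k,v in s.items()})
for n in ['side','top','wrist']:
    r=read_camera(n);cv2.imwrite(f'pics/{n}0.png',r['pixels'][:,:,::-1]);print(n,r['mtx'],r['k1'],r['rvec'],r['tvec'])
    np.savez(f'pics/{n}0.npz',**r)
E
```

```text
pics
{'time': np.float64(0.0), 'qpos': array([ 1.169,  0.287,  1.578,  0.   ,  1.279, -0.15 ]), 'dq': array([ 0.003,  0.001, -0.   ,  0.   ,  0.   ,  0.002]), 'joint_efforts': array([-0.0000e+00, -4.0599e+01, -2.9262e+01, -0.0000e+00,  6.0000e-03,
        0.0000e+00]), 'eef_pos': array([0.168, 0.653, 0.208]), 'tcp_rot': array([ 0.126,  0.992, -0.001, -0.   ]), 'contact_force': array([-0.748, -0.828, -1.06 ]), 'wrist_torque': array([-0.024,  0.001,  0.113]), 'opening': np.float64(1.0)}
side [[492.75465279   0.         314.47561701]
 [  0.         492.75465279 205.22208287]
 [  0.           0.           1.        ]] -0.06615229397548739 [ 0.35868043 -2.71625489  1.2602238 ] [0.49877205 0.16071102 1.85669259]
top [[509.32891922   0.         323.4403474 ]
 [  0.         509.32891922 206.27060117]
 [  0.           0.           1.        ]] -0.12100278362738608 [ 2.12818914 -2.11232892  0.18595837] [0.02852679 0.50936105 1.61920785]
wrist [[358.04395838   0.         320.49282094]
 [  0.         358.04395838 196.29057709]
 [  0.           0.           1.        ]] 0.003335742929738366 [-2.27923274 -1.76783554 -0.27118273] [-0.67348021 -0.04062545  0.38042633]
```

View pics/top0.png

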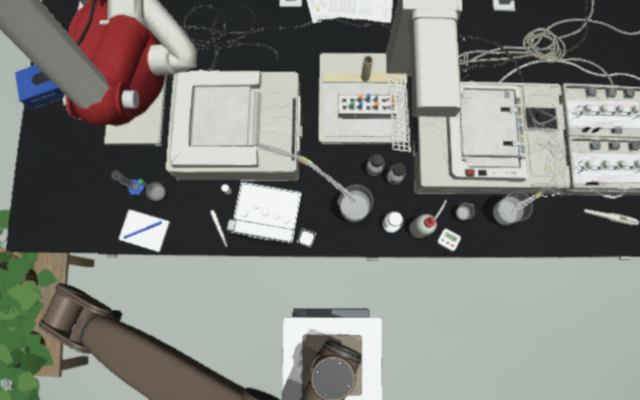

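View pics/side0.png

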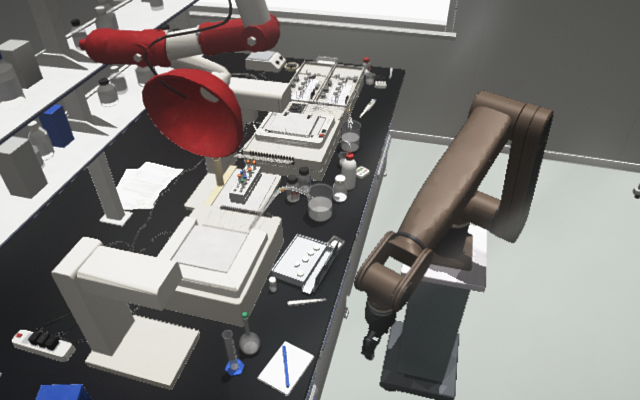

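View pics/wrist0.png

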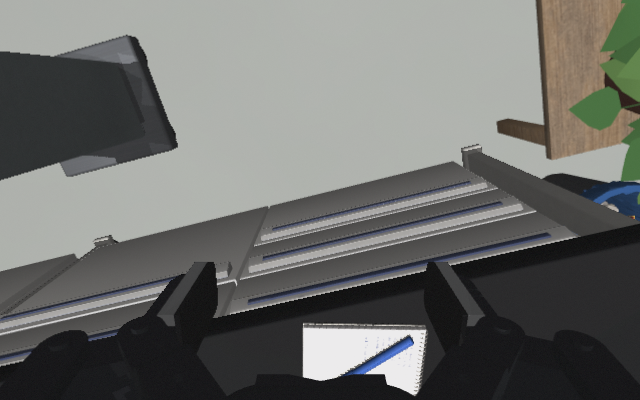

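The top view shows the tray at about (267,212), with tablets near (248–290, 205–222). The side view shows it at about (305,262). The wrist camera doesn't see it yet. I'll write the helpers and zoom in.

```bash
cat > h.py <<'E'
import numpy as np,cv2
from plant import *
def dist(r): return np.array([r['k1'],0,0,0,0.])
def R(r): return cv2.Rodrigues(np.array(r['rvec'],float))[0]
def pt_depth(r,u,v,d=None):
    if d is None:
        d=r['range_z'][int(round(v)),int(round(u))]
    p=cv2.undistortPoints(np.array([[[u,v]]],float),np.array(r['mtx']),dist(r))[0,0]
    return R(r).T@(np.array([p[0]*d,p[1]*d,d])-r['tvec'])
def pt_z(r,u,v,z):
    p=cv2.undistortPoints(np.array([[[u,v]]],float),np.array(r['mtx']),dist(r))[0,0]
    dr=R(r).T@np.array([p[0],p[1],1]); c=-R(r).T@r['tvec']
    return c+dr*(z-c[2])/dr[2]
def proj(r,P): return cv2.projectPoints(np.array(P,float).reshape(-1,1,3),np.array(r['rvec'],float),np.array(r['tvec'],float),np.array(r['mtx']),dist(r))[0][:,0]
def cam(n,tag):
    r=read_camera(n);np.savez(f'pics/{tag}.npz',**r);cv2.imwrite(f'pics/{tag}.png',r['pixels'][:,:,::-1]);return r
def zoom(r,u0,v0,w,h,k,tag): cv2.imwrite(f'pics/{tag}.png',cv2.resize(np.ascontiguousarray(r['pixels'][v0:v0+h,u0:u0+w,::-1]),None,fx=k,fy=k,interpolation=cv2.INTER_CUBIC))
def load(t): return {k:v for k,v in np.load(f'pics/{t}.npz').items()}
E
python3 - <<'E'
from h import *
t=load('top0');s=load('side0')
zoom(t,200,160,130,100,6,'topz');zoom(s,255,220,110,95,6,'sidez')
for uv in [(267,212),(238,182),(302,188),(295,242),(229,236),(290,200),(248,205)]: print(uv,pt_depth(t,*uv))
for uv in [(305,262)]: print(uv,pt_depth(s,*uv))
E
```

```text
(267, 212) [0.48925167 0.21722591 0.04486761]
(238, 182) [ 0.60085553  0.32569877 -0.00221898]
(302, 188) [ 0.5807392   0.10613081 -0.00099052]
(295, 242) [ 0.39647722  0.12652548 -0.00081026]
(229, 236) [0.41434626 0.34819264 0.00138455]
(290, 200) [0.53223472 0.14343092 0.03278596]
(248, 205) [0.51340949 0.28176414 0.03840145]
(305, 262) [0.48776804 0.23391756 0.03174919]
```

View pics/topz.png

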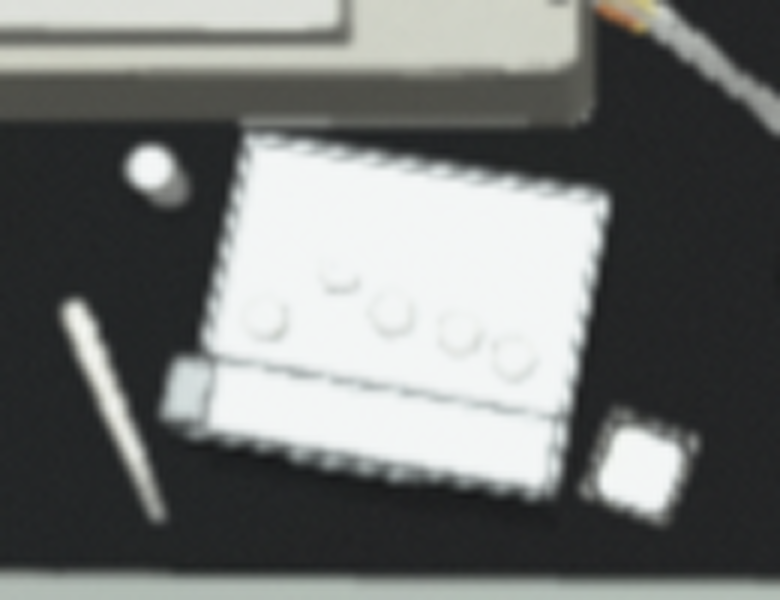

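View pics/sidez.png

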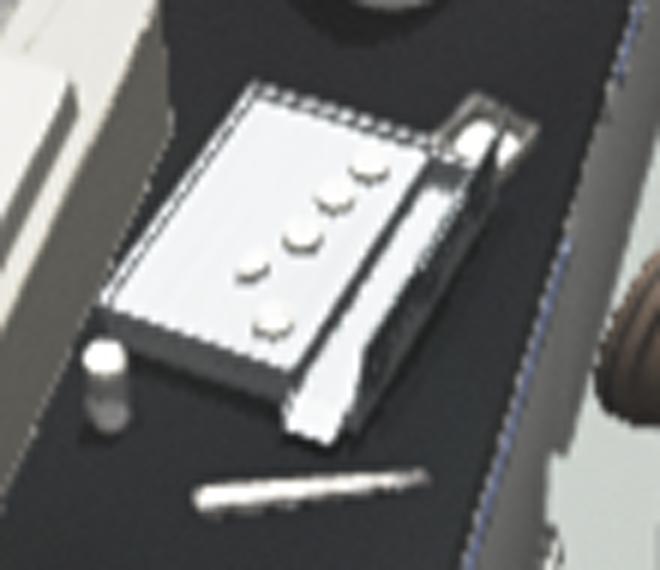

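Run:
```python
from h import *
from scipy.spatial.transform import Rotation as Ro
t=load('top0');s=load('side0');w=load('wrist0')
for n,uv,z in [('BL',(247,133),.042),('BR',(607,190),.042),('EL',(205,355),.042),('ER',(562,415),.042)]+[('T',p,.04) for p in [(268,318),(392,312),(460,332),(514,356)]]+[('half',(340,272),.04)]:
    P=pt_z(t,200+uv[0]/6,160+uv[1]/6,z); q=proj(s,P)[0]; print(n,P.round(3),'side zoom',((q-[255,220])*6).round())
print(s['range_z'].shape)
R0=Ro.from_quat(get_state()['tcp_rot']).as_matrix();c=-R(w).T@w['tvec']
print('tool axes',R0.round(3),'cam in tool',R0.T@(c-get_state()['eef_pos']),'cam axes in tool (rows=camera)',(R(w)@R0).round(3))
```

```text
BL [0.59  0.307 0.042] side zoom [ 97. 296.]
BR [0.559 0.106 0.042] side zoom [248.  77.]
EL [0.465 0.325 0.042] side zoom [293. 360.]
ER [0.434 0.129 0.042] side zoom [431. 136.]
T [0.486 0.292 0.04 ] side zoom [274. 313.]
T [0.49  0.223 0.04 ] side zoom [301. 229.]
T [0.479 0.186 0.04 ] side zoom [335. 189.]
T [0.466 0.156 0.04 ] side zoom [369. 159.]
half [0.512 0.253 0.04 ] side zoom [251. 257.]
(400, 640)
tool axes [[-0.968  0.249 -0.001]
 [ 0.249  0.968 -0.002]
 [ 0.    -0.002 -1.   ]] cam in tool [ 0.07643315 -0.00030224 -0.16499886] cam axes in tool (rows=camera) [[-0.     1.     0.001]
 [-0.953  0.    -0.303]
 [-0.303 -0.001  0.953]]
```

>>> step_arm --targets '[[[1, -0.71, -0.675, 0, 0], [1, -0.71, -0.675, 0, 0], [1, -0.71, -0.675, 0, 0], [1, -0.71, -0.675, 0, 0], [1, -0.71, -0.675, 0, 0], [1, -0.71, -0.675, 0, 0], [1, -0.71, -0.675, 0, 0], [1, -0.71, -0.675, 0, 0], [1, -0.71, -0.675, 0, 0], [1, -0.71, -0.675, 0, 0]]]'

```text
time: 0.98
eef_pos: [0.3763, 0.3197, 0.2091]
tcp_rot: [0.125, 0.992, -0.0, 0.0]
contact_force: [0.5, 0.9, -0.1]
opening: 1.002
```

>>> step_arm --targets '[[[0.15, -0.71, -0.675, 0, 0], [0.15, -0.71, -0.675, 0, 0], [0.15, -0.71, -0.675, 0, 0], [0.15, 0, 0, 0, -0.55], [0.15, 0, 0, 0, -0.55], [0.15, 0, 0, 0, 0], [0.15, 0, 0, 0, 0], [0.15, 0, 0, 0, 0]]]'

```text
time: 1.65
eef_pos: [0.4379, 0.2221, 0.209]
tcp_rot: [0.078, 0.997, -0.0, -0.0]
contact_force: [0.5, 0.6, 0.5]
opening: 0.152
```

Run:
```python
from h import *
w=cam('wrist','w1');cam('top','t1');cam('side','s1')
s=get_state();print(s['eef_pos'],s['tcp_rot'],s['opening'],s['time'],s['contact_force'])
```

```text
[0.43793653 0.22225605 0.20915983] [ 7.75127094e-02  9.96991362e-01 -2.62703768e-05 -5.67901432e-05] 0.14731092037661556 1.8 [ 0.22480173 -1.0251248  -0.05611131]
```

View pics/w1.png

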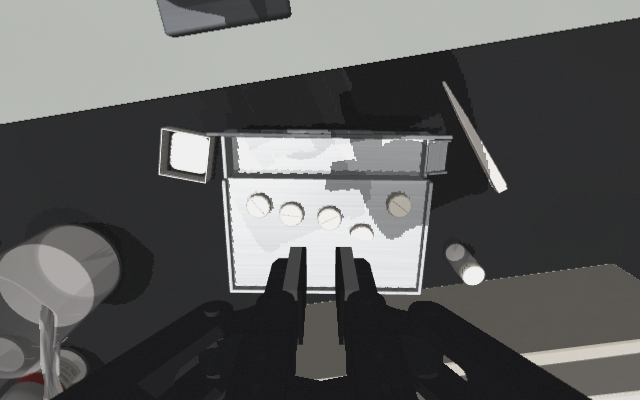

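The wrist view shows the whole tablets at (259,205), (291,214), (330,218), (399,205), the half at (362,234), and the trough along rows 135–178. Image up is the robot side.

Run:
```python
from h import *
w=load('w1')
zoom(w,150,110,310,200,2.5,'w1z')
zoom(load('t1'),215,170,110,85,7,'t1z')
for uv in [(259,205),(291,214),(330,218),(399,205),(362,234)]:
    P=pt_z(w,*uv,.044);print(uv,P.round(4),pt_depth(w,*uv).round(4))
for uv in [(300,190),(350,190),(270,250),(300,155),(250,155)]: print(uv,pt_depth(w,*uv).round(4))
```

```text
(259, 205) [0.4655 0.1564 0.044 ] [0.4654 0.1565 0.0444]
(291, 214) [0.4796 0.1856 0.044 ] [0.479  0.1858 0.0456]
(330, 218) [0.4897 0.2228 0.044 ] [0.4894 0.2229 0.0448]
(399, 205) [0.4867 0.2913 0.044 ] [0.487  0.2914 0.0433]
(362, 234) [0.5116 0.252  0.044 ] [0.5121 0.252  0.043 ]
(300, 190) [0.4591 0.1977 0.0356]
(350, 190) [0.467  0.2465 0.0346]
(270, 250) [0.519  0.1553 0.0346]
(300, 155) [0.4298 0.2013 0.0078]
(250, 155) [0.4217 0.1501 0.0078]
```

View pics/w1z.png

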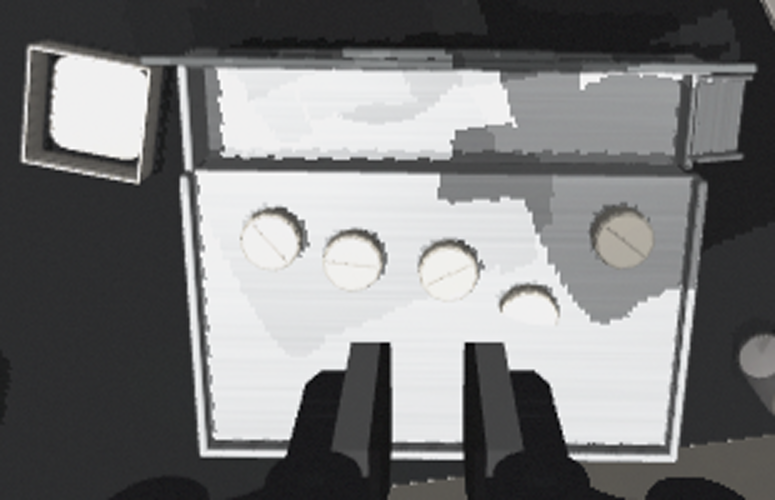

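View pics/t1z.png

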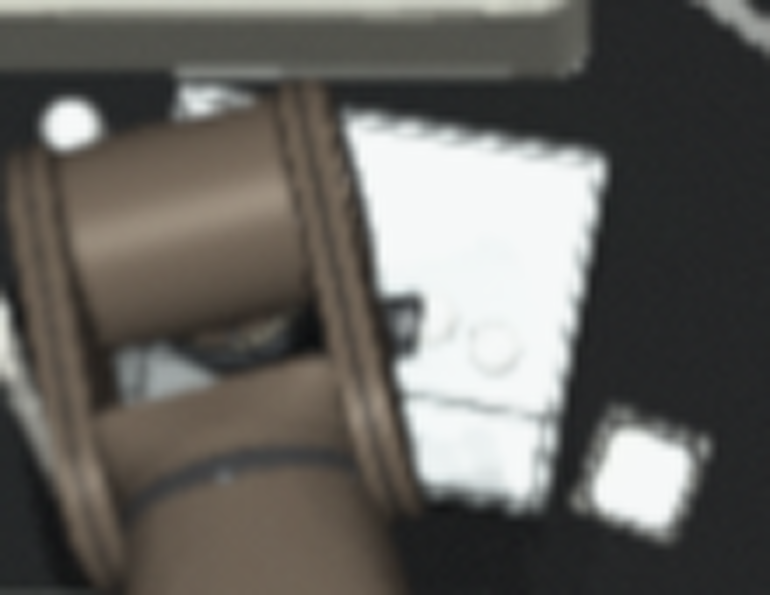

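Run:
```python
from h import *
w=load('w1')
f=lambda x,y,z:pt_z(w,150+x/2.5,110+y/2.5,z)
BR,BL=f(200,459,.042),f(680,459,.042)
a=f(196,172,.034);b=f(692,177,.034)
e1=f(186,66,.034);
print('BR',BR,'BL',BL,np.linalg.norm(BR-BL),'edge',a,b)
for P,Q in [(BL,BR),(b,a)]:
    d=Q-P;print('ang',np.degrees(np.arctan2(d[1],d[0])))
d=(a-b)[:2]; d=d/np.linalg.norm(d)
d2=(BR-BL)[:2];d2/=np.linalg.norm(d2)
X=d+d2;X/=np.linalg.norm(X);Y=np.array([-X[1],X[0]])
# origin: from back outer corners (y=79) and edge (y=-45)
ys=[(BR[:2]+BL[:2])/2@Y-79,(a[:2]+b[:2])/2@Y+45]; xs=[(BR[:2]+BL[:2])/2@X]
print(X,Y,ys,xs,(a[:2]*1000+b[:2]*1000)/2@X)
yo=((BR[:2]+BL[:2])/2@Y-.079+(a[:2]+b[:2])/2@Y+.045)/2; xo=(BR[:2]+BL[:2])/2@X
O=X*xo+Y*yo;print('O',O, 'depth-len',((BR+BL)[:2]/2-(a+b)[:2]/2)@Y)
for n,p in [('t1',(271,238)),('t2',(353,260)),('t3',(448,270)),('t4',(626,237)),('half',(529,310)),('flapL',(755,70)),('flapR',(145,60))]:
    P=f(*p,.044 if 'flap' not in n else .081)[:2];print(n,P,'tray mm',((P-O)@np.array([X,Y]).T*1000).round(1))
np.savez('tray.npz',O=O,X=X,Y=Y)
s=load('s1')
```

```text
BR [0.55911352 0.1048248  0.042     ] BL [0.5908333  0.30683596 0.042     ] 0.2044863208395209 edge [0.43731067 0.13006115 0.034     ] [0.46960344 0.32229162 0.034     ]
ang -98.92371699452633
ang -99.53607093522257
[-0.1603962  -0.98705271] [ 0.98705271 -0.1603962 ] [np.float64(-78.46548534436103), np.float64(45.411308182144545)] [np.float64(-0.2953889865899226)] -295.9808017269359
O [0.49738787 0.21843804] depth-len 0.12320647349442722
t1 [0.46561394 0.15582019] tray mm [ 66.9 -21.3]
t2 [0.47958851 0.18577871] tray mm [ 35.1 -12.3]
t3 [0.48955252 0.2220627 ] tray mm [-2.3 -8.3]
t4 [0.48671277 0.29266461] tray mm [-71.6 -22.4]
half [0.51153596 0.25156262] tray mm [-35.    8.7]
flapL [0.42175417 0.33275107] tray mm [-100.7  -93. ]
flapR [0.38761474 0.13672971] tray mm [ 98.3 -95.2]
```

>>> step_arm --targets '[[[0.08, -0.56, -0.51, 0, 0], [0.08, -0.56, -0.51, 0, 0], [0.08, -0.56, -0.51, 0, 0], [0.08, 0, 0, 0.87, 0], [0.08, 0, 0, 0.87, 0], [0.08, 0, 0, 0.87, 0], [0.08, 0, 0, 0.6, 0], [0.08, 0, 0, 0, 0], [0.08, 0, 0, 0, 0]]]'

```text
time: 2.55
eef_pos: [0.494, 0.1511, 0.0798]
tcp_rot: [0.078, 0.997, -0.0, -0.002]
contact_force: [-0.2, -0.9, 0.2]
opening: 0.079
```

```bash
cat >> h.py <<'E'
def tray(P):
    t=np.load('tray.npz'); P=np.array(P); return np.array([(P[:2]-t['O'])@t['X']*1e3,(P[:2]-t['O'])@t['Y']*1e3,P[2]*1e3]).round(1)
def st():
    s=get_state();print('t',round(float(s['time']),2),'tcp tray',tray(s['eef_pos']),'F',np.round(s['contact_force'],1),'op',round(float(s['opening']),3))
E
python3 - <<'E'
from h import *
st();cam('wrist','w2');cam('side','s2');zoom(load('s2'),255,200,110,95,6,'s2z')
E
```

```text
t 2.55 tcp tray [67.   7.5 79.8] F [-0.2 -0.9  0.2] op 0.079
```

View pics/w2.png

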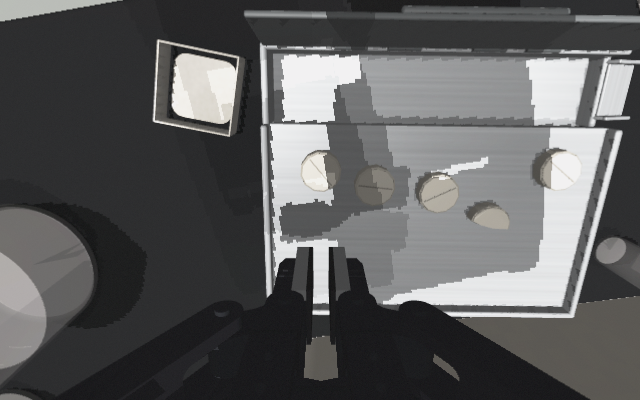

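The gripper sits centred behind tablet 1, at pixel (319,170). The fingertips are near (320,250). Next I go down.

>>> step_arm --targets '[[[0.08, 0, 0, 0.6, 0], [0.08, 0, 0, 0.44, 0], [0.08, 0, 0, 0, 0]]]'

```text
time: 2.9
eef_pos: [0.4944, 0.151, 0.0386]
tcp_rot: [0.078, 0.997, -0.0, -0.001]
contact_force: [-1.6, 0.2, -0.6]
opening: 0.081
```

>>> step_arm --targets '[[[0.08, 0.2, 0, 0, 0], [0.08, 0.2, 0, 0, 0], [0.08, 0.2, 0, 0, 0], [0.08, 0.2, 0, 0, 0], [0.08, 0.2, 0, 0, 0], [0.08, 0.2, 0, 0, 0], [0.08, 0, 0, 0, 0]]]'

```text
time: 3.48
eef_pos: [0.4457, 0.1587, 0.0391]
tcp_rot: [0.077, 0.997, -0.0, -0.001]
contact_force: [0.5, 0.5, 0.1]
opening: 0.077
```

Run:
```python
from h import *
st();cam('wrist','w3');cam('side','s3');zoom(load('s3'),255,200,110,95,6,'s3z')
```

```text
t 3.48 tcp tray [ 67.3 -41.4  39.1] F [0.5 0.5 0.1] op 0.077
```

View pics/w3.png

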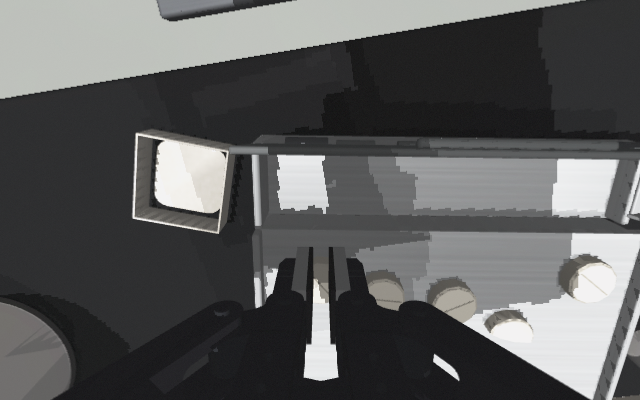

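Run:
```python
from h import *
w=load('w3')
for uv in [(302,250),(302,255),(338,250),(338,255),(320,285),(320,275),(320,265),(385,290),(320,300)]: P=pt_depth(w,*uv);print(uv,tray(P))
zoom(w,260,230,130,90,6,'w3z')
```

```text
(302, 250) [ 75.5 -51.   68.4]
(302, 255) [ 75.2 -51.5  73.9]
(338, 250) [ 60.4 -51.   68.2]
(338, 255) [ 60.7 -51.4  73.5]
(320, 285) [ 67.9 -20.   44.9]
(320, 275) [ 67.9 -25.5  44.6]
(320, 265) [ 67.9 -31.   44.4]
(385, 290) [ 34.7 -17.2  44.8]
(320, 300) [ 67.8 -11.   44.6]
```

View pics/w3z.png

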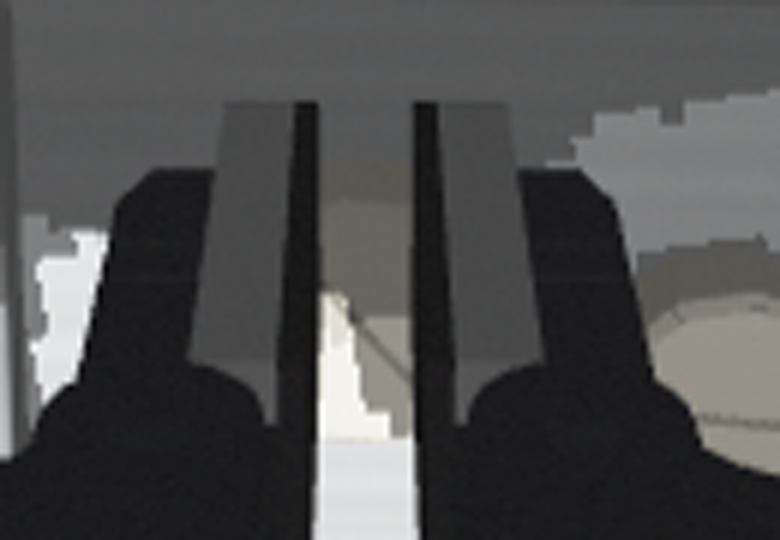

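View pics/s3z.png

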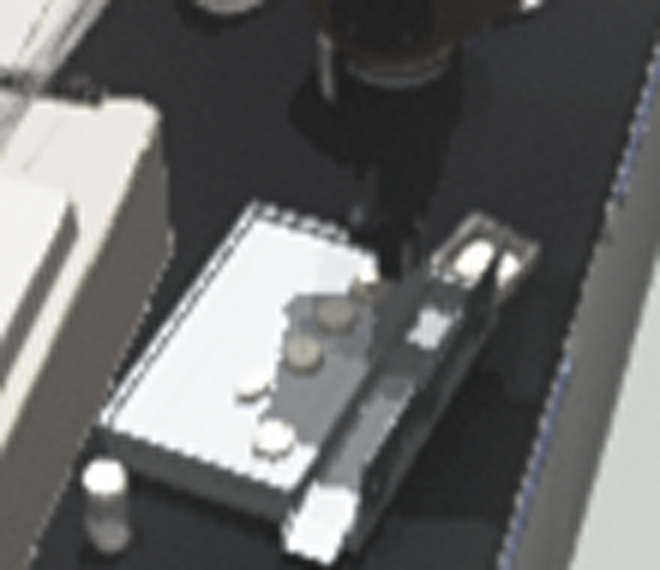

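Run:
```python
from h import *
t=np.load('tray.npz')
W=lambda x,y,z:np.r_[t['O']+t['X']*x/1e3+t['Y']*y/1e3,z/1e3]
s=load('s3');w=load('w3')
for z in (39,50,60,66):
    for x in (60,67,75): print(z,x,((proj(s,W(x,-41,z))[0]-[255,200])*6).round(), 'wrist front', proj(w,W(x,-52,z))[0].round())
w1=load('w1')
for n in ('w1','w2','w3'):
    ww=load(n)
    for uv in [(302,249),(295,249),(338,249),(345,249)]: print(n,uv,tray(pt_depth(ww,*uv)))
```

```text
39 60 [395. 297.] wrist front [336. 222.]
39 67 [399. 290.] wrist front [322. 222.]
39 75 [404. 281.] wrist front [306. 222.]
50 60 [394. 284.] wrist front [337. 231.]
50 67 [399. 277.] wrist front [322. 231.]
50 75 [404. 268.] wrist front [305. 230.]
60 60 [394. 273.] wrist front [338. 240.]
60 67 [399. 265.] wrist front [322. 239.]
60 75 [404. 257.] wrist front [304. 239.]
66 60 [394. 266.] wrist front [339. 245.]
66 67 [399. 258.] wrist front [322. 245.]
66 75 [404. 250.] wrist front [303. 245.]
w1 (302, 249) [ 14.2 -69.2 238.1]
w1 (295, 249) [ 17.1 -69.4 238.4]
w1 (338, 249) [ -0.9 -69.1 237.7]
w1 (345, 249) [ -3.8 -69.  237.5]
w2 (302, 249) [ 75.2  -2.4 108.7]
w2 (295, 249) [83.8 33.4 34.9]
w2 (338, 249) [ 60.1  -2.7 109.3]
w2 (345, 249) [51.5 33.7 34. ]
w3 (302, 249) [ 75.5 -51.1  67.6]
w3 (295, 249) [ 81.  -34.8  34.3]
w3 (338, 249) [ 60.4 -51.2  67.8]
w3 (345, 249) [ 54.9 -35.   34.4]
```

The tips passed over tablet 1 without touching it. The wrist range also shows the pad ends about 27 mm above the reported TCP. I'll go back behind the tablet and find the true tip height by gentle contact with the plate.

>>> step_arm --targets '[[[0.08, -0.6, 0, 0, 0], [0.08, -0.6, 0, 0, 0], [0.08, 0, 0, 0, 0], [0.08, 0, 0, 0.15, 0], [0.08, 0, 0, 0.1, 0], [0.08, 0, 0, 0, 0]]]'

```text
time: 4.08
eef_pos: [0.493, 0.1508, 0.0274]
tcp_rot: [0.078, 0.997, -0.0, -0.002]
contact_force: [-0.2, -0.1, -0.7]
opening: 0.076
```

Run:
```python
from h import *
st();w=cam('wrist','w4');cam('side','s4');zoom(load('s4'),255,200,110,95,6,'s4z')
for uv in [(302,249),(338,249),(320,290)]: print(uv,tray(pt_depth(w,*uv)))
```

```text
t 4.08 tcp tray [67.4  6.6 27.4] F [-0.2 -0.1 -0.7] op 0.076
(302, 249) [75.7 -3.1 56. ]
(338, 249) [60.5 -2.6 54.8]
(320, 290) [68.  30.2 34.2]
```

View pics/s4z.png

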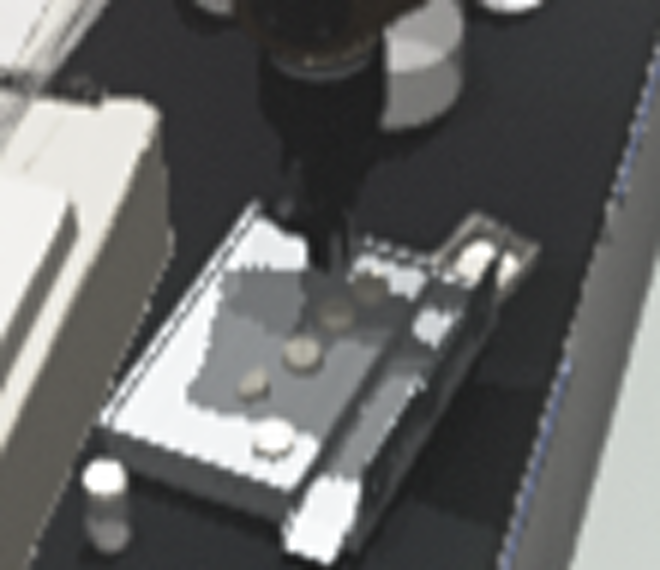

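View pics/w4.png

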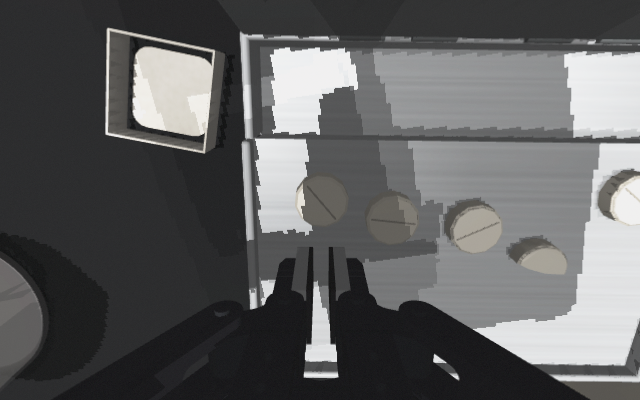

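>>> step_arm --targets '[[[0.08, 0, 0, 0.1, 0], [0.08, 0, 0, 0.1, 0], [0.08, 0, 0, 0.1, 0], [0.08, 0, 0, 0, 0]]]'

```text
time: 4.52
eef_pos: [0.4942, 0.1509, 0.0162]
tcp_rot: [0.078, 0.997, -0.0, -0.001]
contact_force: [-0.5, 0.2, 0.1]
opening: 0.079
```

Run:
```python
from h import *
st();w=cam('wrist','w5')
for uv in [(302,247),(302,249),(338,249),(320,290)]: print(uv,tray(pt_depth(w,*uv)))
```

```text
t 4.52 tcp tray [67.2  7.7 16.2] F [-0.5  0.2  0.1] op 0.079
(302, 247) [75.5 -2.6 44.1]
(302, 249) [75.4 -2.5 45.7]
(338, 249) [60.4 -2.8 46.3]
(320, 290) [67.8 24.8 33.4]
```

View pics/w5.png

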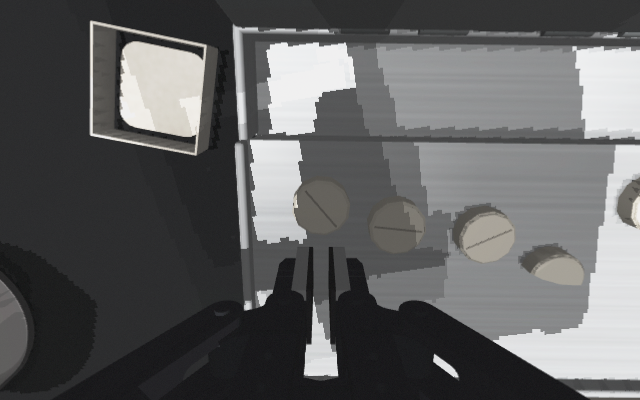

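>>> step_arm --targets '[[[0.08, 0, 0, 0.1, 0], [0.08, 0, 0, 0.04, 0], [0.08, 0, 0, 0, 0]]]'

```text
time: 4.82
eef_pos: [0.4954, 0.1509, 0.0122]
tcp_rot: [0.078, 0.997, -0.0, -0.0]
contact_force: [-1.7, -0.8, 3.3]
opening: 0.082
```

>>> step_arm --targets '[[[0.08, 0.15, 0, 0, 0], [0.08, 0.15, 0, 0, 0], [0.08, 0.15, 0, 0, 0], [0.08, 0, 0, 0, 0]]]'

```text
time: 5.15
eef_pos: [0.4771, 0.1539, 0.0122]
tcp_rot: [0.078, 0.997, 0.0, 0.001]
contact_force: [0.9, 0.6, 4.7]
opening: 0.079
```

Run:
```python
from h import *
st();w=cam('wrist','w6')
for uv in [(302,247),(302,249),(338,249),(320,290)]: print(uv,tray(pt_depth(w,*uv)))
```

```text
t 5.15 tcp tray [66.9 -9.6 12.2] F [0.9 0.6 4.7] op 0.079
(302, 247) [ 75.2 -19.8  39.5]
(302, 249) [ 75.2 -19.6  41.2]
(338, 249) [ 60.1 -19.4  40.5]
(320, 290) [67.5  4.3 34.3]
```

View pics/w6.png

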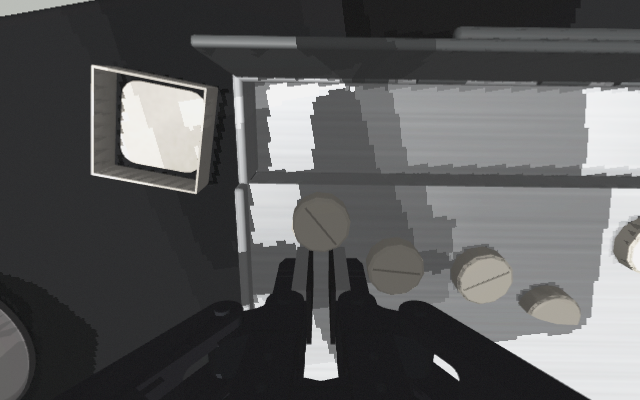

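Tablet 1 now moves with the fingers, at pixel (321,223). The tips touch the plate at TCP z = 12 mm (4 N), so I ease up slightly and finish the sweep.

>>> step_arm --targets '[[[0.08, 0, 0, -0.09, 0], [0.08, 0.18, 0, 0, 0], [0.08, 0.18, 0, 0, 0], [0.08, 0.18, 0, 0, 0], [0.08, 0.18, 0, 0, 0], [0.08, 0, 0, 0, 0]]]'

```text
time: 5.7
eef_pos: [0.4462, 0.1583, 0.0143]
tcp_rot: [0.078, 0.997, -0.0, -0.002]
contact_force: [0.5, 0.4, -0.5]
opening: 0.083
```

Run:
```python
from h import *
st();w=cam('wrist','w7')
for uv in [(302,247),(338,249),(320,290)]: print(uv,tray(pt_depth(w,*uv)))
```

```text
t 5.7 tcp tray [ 67.5 -40.9  14.3] F [ 0.5  0.4 -0.5] op 0.083
(302, 247) [ 75.8 -50.6  41.1]
(338, 249) [ 60.6 -50.7  43. ]
(320, 290) [ 68.1 -25.8  34.8]
```

View pics/w7.png

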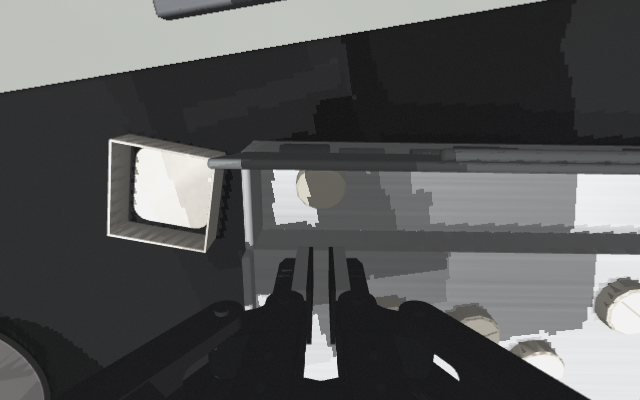

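Tablet 1 is in the trough at (321,187). Next is tablet 2.

>>> step_arm --targets '[[[0.08, 0, 0, -0.55, 0], [0.08, -0.72, 0.405, 0, 0], [0.08, -0.73, 0.405, 0, 0], [0.08, 0, 0, 0, 0], [0.08, 0, 0, 0.35, 0], [0.08, 0, 0, 0.2, 0], [0.08, 0, 0, 0, 0]]]'

```text
time: 6.33
eef_pos: [0.5089, 0.1807, 0.0127]
tcp_rot: [0.078, 0.997, -0.001, -0.003]
contact_force: [-0.4, -0.1, 0.2]
opening: 0.082
```

>>> step_arm --targets '[[[0.08, 0.2, 0, 0, 0], [0.08, 0.2, 0, 0, 0], [0.08, 0.2, 0, 0, 0], [0.08, 0.2, 0, 0, 0], [0.08, 0.2, 0, 0, 0], [0.08, 0.2, 0, 0, 0], [0.08, 0.2, 0, 0, 0], [0.08, 0, 0, 0, 0]]]'

```text
time: 7.0
eef_pos: [0.4538, 0.1901, 0.015]
tcp_rot: [0.077, 0.997, -0.0, -0.001]
contact_force: [0.7, -0.3, 0.5]
opening: 0.081
```

Run:
```python
from h import *
st();w=cam('wrist','w8')
```

```text
t 7.0 tcp tray [ 35.  -38.4  15. ] F [ 0.7 -0.3  0.5] op 0.081
```

View pics/w8.png

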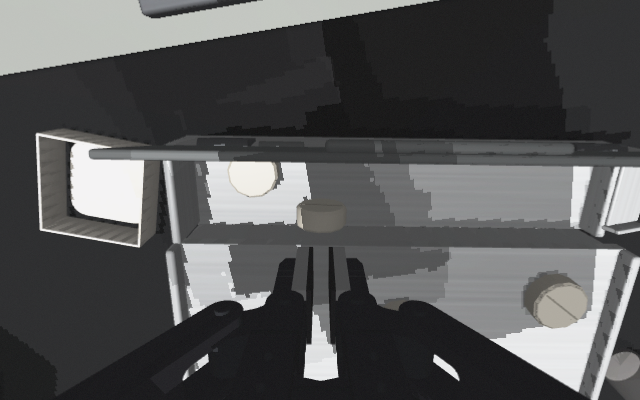

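Tablet 2 went over but seems to stand against the plate-side wall, at (320,215). I move behind tablet 3 and check.

>>> step_arm --targets '[[[0.08, 0, 0, -0.55, 0], [0.08, -0.74, 0.43, 0, 0], [0.08, -0.74, 0.43, 0, 0], [0.08, 0, 0, 0, 0], [0.08, 0, 0, 0, 0]]]'

```text
time: 7.47
eef_pos: [0.5216, 0.215, 0.0375]
tcp_rot: [0.078, 0.997, 0.0, 0.001]
contact_force: [0.2, -0.3, -0.3]
opening: 0.082
```

Run:
```python
from h import *
st();w=cam('wrist','w9')
w8=load('w8')
for uv in [(321,203),(321,210),(321,218),(321,225),(250,180),(305,203),(338,203)]: print(uv,tray(pt_depth(w8,*uv)))
```

```text
t 7.47 tcp tray [-0.5 24.4 37.5] F [ 0.2 -0.3 -0.3] op 0.082
(321, 203) [ 35.3 -59.8  17.4]
(321, 210) [ 35.3 -59.6  26.8]
(321, 218) [ 35.3 -57.1  30.4]
(321, 225) [ 35.3 -54.1  31.3]
(250, 180) [ 68.8 -71.   17.4]
(305, 203) [ 42.9 -60.4  19.4]
(338, 203) [ 27.1 -59.6  16.6]
```

View pics/w9.png

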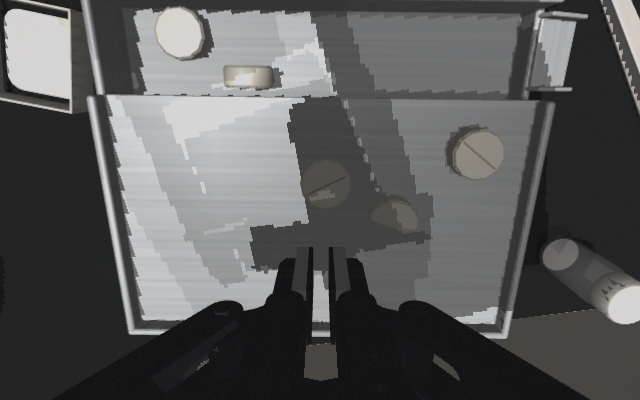

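Tablet 2 stands on edge in the trough at (248,77). Its top is about 31 mm high, below the flap's underside. Tablet 3 at (325,185) is in line with the fingers and the half at (393,213) is clear.

>>> step_arm --targets '[[[0.08, 0, 0, 0.35, 0], [0.08, 0, 0, 0.22, 0], [0.08, 0, 0, 0, 0], [0.08, 0.2, 0, 0, 0], [0.08, 0.2, 0, 0, 0], [0.08, 0.2, 0, 0, 0], [0.08, 0.2, 0, 0, 0]]]'

```text
time: 8.1
eef_pos: [0.4867, 0.2197, 0.0144]
tcp_rot: [0.078, 0.997, -0.0, -0.0]
contact_force: [1.2, 0.3, -0.2]
opening: 0.079
```

>>> step_arm --targets '[[[0.08, 0.2, 0, 0, 0], [0.08, 0.2, 0, 0, 0], [0.08, 0.2, 0, 0, 0], [0.08, 0.2, 0, 0, 0], [0.08, 0, 0, 0, 0], [0.08, 0, 0, 0, 0]]]'

```text
time: 8.6
eef_pos: [0.456, 0.2247, 0.0144]
tcp_rot: [0.078, 0.997, -0.0, 0.0]
contact_force: [-0.1, -0.1, 0.3]
opening: 0.08
```

Run:
```python
from h import *
st();w=cam('wrist','w10')
```

```text
t 8.6 tcp tray [  0.4 -41.8  14.4] F [-0.1 -0.1  0.3] op 0.08
```

View pics/w10.png

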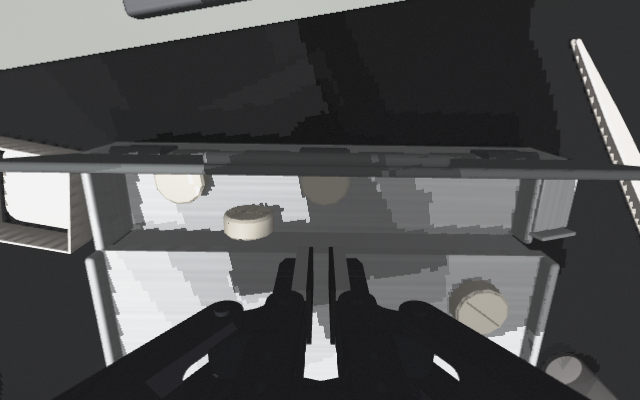

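Tablet 3 is in at (325,190). Next is tablet 4.

>>> step_arm --targets '[[[0.08, 0, 0, -0.7, 0], [0.08, -0.415, 0.6, 0, 0], [0.08, -0.415, 0.6, 0, 0], [0.08, -0.415, 0.6, 0, 0], [0.08, 0, 0, 0, 0], [0.08, 0, 0, 0, 0], [0.08, 0, 0, 0.2, 0]]]'

```text
time: 9.23
eef_pos: [0.5177, 0.2881, 0.0353]
tcp_rot: [0.078, 0.997, 0.0, 0.001]
contact_force: [-0.0, 0.7, 0.6]
opening: 0.082
```

Run:
```python
from h import *
st();w=cam('wrist','w11')
```

```text
t 9.23 tcp tray [-72.    8.9  35.3] F [-0.   0.7  0.6] op 0.082
```

View pics/w11.png

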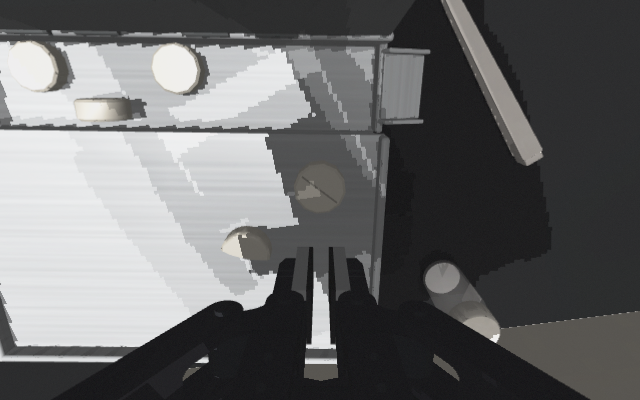

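>>> step_arm --targets '[[[0.08, 0, 0, 0.3, 0], [0.08, 0, 0, 0.2, 0], [0.08, 0, 0, 0, 0], [0.08, 0.2, 0, 0, 0], [0.08, 0.2, 0, 0, 0], [0.08, 0.2, 0, 0, 0]]]'

```text
time: 9.78
eef_pos: [0.4917, 0.2915, 0.0139]
tcp_rot: [0.078, 0.997, -0.0, -0.001]
contact_force: [-1.5, 0.6, -0.5]
opening: 0.079
```

>>> step_arm --targets '[[[0.08, 0.2, 0, 0, 0], [0.08, 0.2, 0, 0, 0], [0.08, 0.22, 0, 0, 0], [0.08, 0, 0, 0, 0], [0.08, 0, 0, 0, 0]]]'

```text
time: 10.2
eef_pos: [0.468, 0.2958, 0.0145]
tcp_rot: [0.077, 0.997, -0.0, 0.0]
contact_force: [0.8, -0.4, 0.2]
opening: 0.08
```

Run:
```python
from h import *
st();w=cam('wrist','w12')
```

```text
t 10.2 tcp tray [-71.6 -41.4  14.5] F [ 0.8 -0.4  0.2] op 0.08
```

View pics/w12.png

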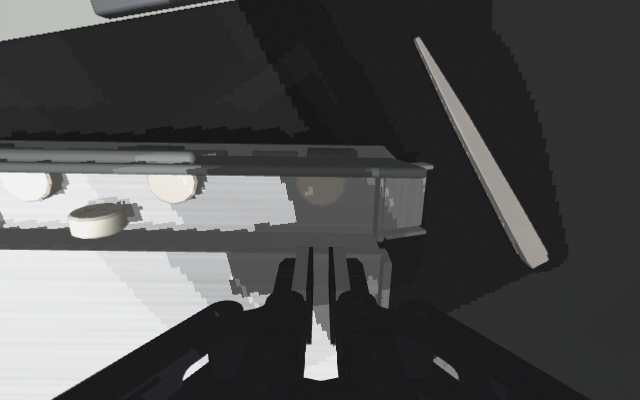

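All four are in the trough. Tablet 4 is at (320,185). Next I measure the flap's angle.

Run:
```python
from h import *
w=load('w12')
for u in (250,270,330):
  for v in range(146,176,3): print(u,v,tray(pt_depth(w,u,v)))
```

```text
250 146 [-37.6 -89.   11.2]
250 149 [-39.1 -89.1  19.5]
250 152 [-40.6 -89.2  27.5]
250 155 [-41.8 -89.2  33.8]
250 158 [-45.7 -91.9  53.4]
250 161 [-48.2 -93.7  66.6]
250 164 [-50.8 -95.6  79.7]
250 167 [-51.5 -95.5  83.2]
250 170 [-51.4 -94.7  83.3]
250 173 [-51.5 -94.   83.9]
270 146 [-47.1 -89.1  11.5]
270 149 [-48.2 -89.2  20. ]
270 152 [-50.5 -90.9  36.2]
270 155 [-50.6 -89.9  37.4]
270 158 [-52.5 -91.5  51.3]
270 161 [-54.4 -93.3  64.9]
270 164 [-56.4 -95.5  79. ]
270 167 [-57.  -95.5  83.1]
270 170 [-57.  -94.9  83.9]
270 173 [-56.9 -93.8  83.1]
330 146 [-75.4 -88.8   8.7]
330 149 [-75.  -90.3  25. ]
330 152 [-74.6 -91.7  39.9]
330 155 [-74.7 -90.4  39.2]
330 158 [-74.5 -90.8  47. ]
330 161 [-74.1 -92.8  61.8]
330 164 [-73.7 -94.6  74.6]
330 167 [-73.5 -95.6  83.1]
330 170 [-73.5 -94.9  83.7]
330 173 [-73.5 -94.   83.3]
```

The flap's free edge is at tray y ≈ -95, z ≈ 83 mm, so the angle is about 1.7. I lift over it and come down on the robot side, clear of the rib.

>>> step_arm --targets '[[[0.08, 0, 0, -0.9, 0], [0.08, 0, 0, -0.9, 0], [0.08, 0.68, -0.12, 0, 0], [0.08, 0.68, -0.12, 0, 0], [0.08, 0.68, -0.12, 0, 0], [0.08, 0, 0, 0, 0], [0.08, 0, 0, 0, 0]]]'

```text
time: 10.83
eef_pos: [0.3853, 0.294, 0.0865]
tcp_rot: [0.077, 0.997, 0.0, 0.0]
contact_force: [0.4, -0.3, 0.7]
opening: 0.078
```

Run:
```python
from h import *
st();w=cam('wrist','w13');cam('side','s13');zoom(load('s13'),255,180,110,95,6,'s13z')
```

```text
t 10.83 tcp tray [ -56.6 -122.8   86.5] F [ 0.4 -0.3  0.7] op 0.078
```

View pics/s13z.png

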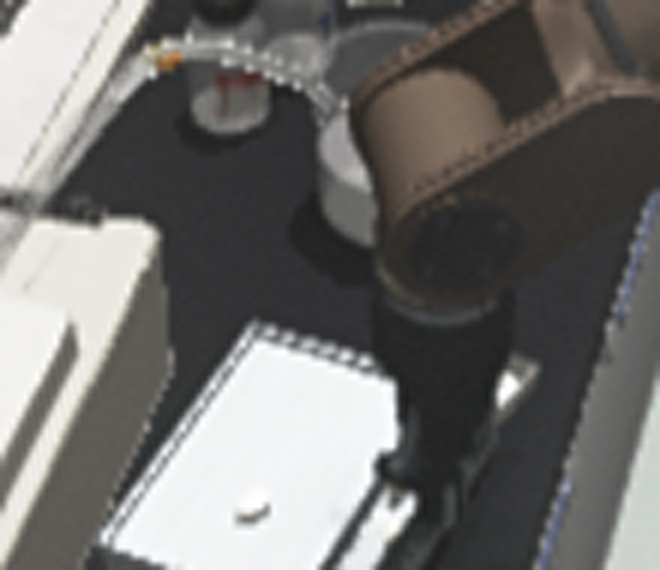

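View pics/w13.png

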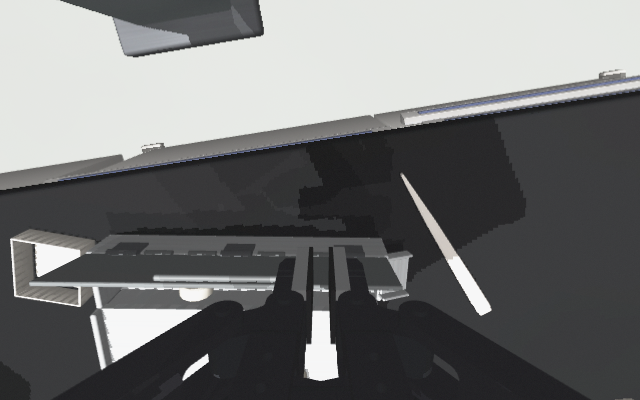

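>>> step_arm --targets '[[[0.08, 0, 0, 0.5, 0], [0.08, 0, 0, 0.45, 0], [0.08, 0, 0, 0, 0], [0.08, -0.14, 0, 0, 0], [0.08, -0.14, 0, 0, 0], [0.08, -0.14, 0, 0, 0], [0.08, -0.14, 0, 0, 0], [0.08, 0, 0, 0, 0]]]'

```text
time: 11.6
eef_pos: [0.4101, 0.2907, 0.0496]
tcp_rot: [0.078, 0.997, 0.001, 0.001]
contact_force: [1.0, 0.0, -0.2]
opening: 0.08
```

Run:
```python
from h import *
st();w=cam('wrist','w14')
```

```text
t 11.6 tcp tray [-57.4 -97.7  49.6] F [ 1.   0.  -0.2] op 0.08
```

View pics/w14.png

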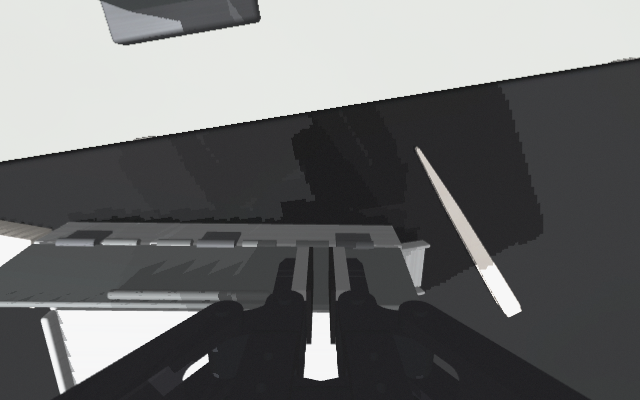

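The flap has come past upright. Next I follow its arc over.

>>> step_arm --targets '[[[0.08, -0.165, 0, 0, 0], [0.08, -0.11, 0, 0.04, 0], [0.08, -0.11, 0, 0.04, 0], [0.08, -0.1, 0, 0.06, 0], [0.08, -0.1, 0, 0.07, 0], [0.08, -0.08, 0, 0.09, 0], [0.08, -0.07, 0, 0.09, 0], [0.08, 0, 0, 0, 0]]]'

```text
time: 12.32
eef_pos: [0.4372, 0.2857, 0.0319]
tcp_rot: [0.078, 0.997, -0.0, -0.0]
contact_force: [0.0, 0.6, 0.2]
opening: 0.079
```

Run:
```python
from h import *
st();w=cam('wrist','w15')
```

```text
t 12.32 tcp tray [-56.7 -70.2  31.9] F [0.  0.6 0.2] op 0.079
```

View pics/w15.png

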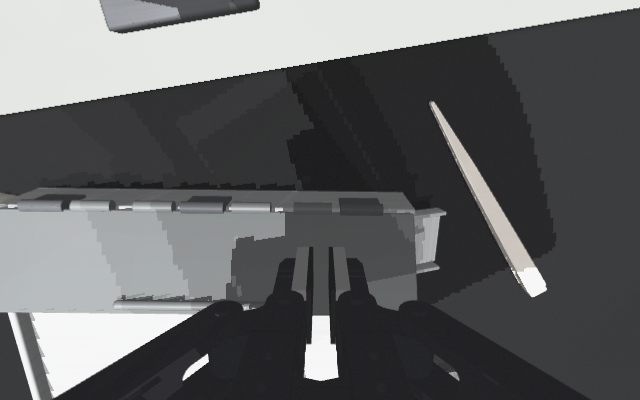

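>>> step_arm --targets '[[[0.08, -0.08, 0, 0.11, 0], [0.08, -0.06, 0, 0.11, 0], [0.08, -0.03, 0, 0.11, 0], [0.08, 0, 0, 0.06, 0], [0.08, 0, 0, 0.04, 0], [0.08, 0, 0, 0, 0], [0.08, 0, 0, 0, 0]]]'

```text
time: 12.95
eef_pos: [0.4439, 0.2848, 0.0161]
tcp_rot: [0.078, 0.997, -0.0, 0.0]
contact_force: [-0.9, -1.7, 4.3]
opening: 0.076
```

Run:
```python
from h import *
st();w=cam('wrist','w16')
```

```text
t 12.95 tcp tray [-57.  -63.4  16.1] F [-0.9 -1.7  4.3] op 0.076
```

View pics/w16.png

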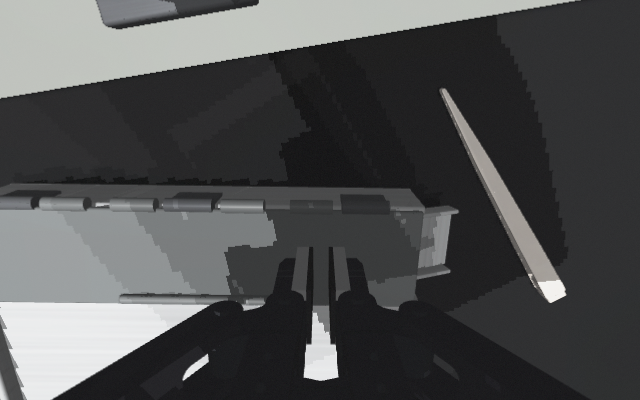

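The tips meet the flap at z ≈ 38 mm with 4 N, which is the shut height. I press a little more, then lift off straight up and inspect.

>>> step_arm --targets '[[[0.08, 0, 0, 0.06, 0], [0.08, 0, 0, 0, 0], [0.08, 0, 0, -0.2, 0], [0.08, 0, 0, -0.8, 0], [0.08, 0, 0, -0.9, 0], [0.08, 0, 0, -0.9, 0], [0.08, 0, 0, -0.9, 0], [0.08, 0, 0, -0.9, 0], [0.08, 0, 0, 0, 0], [0.08, 0, 0, 0, 0]]]'

```text
time: 13.83
eef_pos: [0.4454, 0.2857, 0.2002]
tcp_rot: [0.078, 0.997, 0.002, 0.003]
contact_force: [-0.3, 0.1, -0.4]
opening: 0.081
```

Run:
```python
from h import *
st();w=cam('wrist','w17');s=cam('side','s17');zoom(s,255,200,110,95,6,'s17z')
for u in (200,260,300):
  for v in range(150,260,8): print(u,v,tray(pt_depth(w,u,v)))
```

```text
t 13.83 tcp tray [-58.1 -62.1 200.2] F [-0.3  0.1 -0.4] op 0.081
200 150 [ 52.6 -77.9  38.6]
200 158 [ 53.2 -70.5  38.9]
200 166 [ 54.2 -62.8  38.4]
200 174 [ 54.9 -55.2  38.5]
200 182 [ 55.7 -47.3  38.3]
200 190 [ 58.1 -38.   33.7]
200 198 [ 58.5 -30.2  34.8]
200 206 [ 59.5 -21.8  34.2]
200 214 [ 60.4 -13.3  33.9]
200 222 [60.9 -5.2 34.8]
200 230 [61.8  3.5 34.7]
200 238 [62.8 12.3 34.5]
200 246 [63.5 21.  34.9]
200 254 [64.4 30.  34.9]
260 150 [ -2.4 -78.1  38.4]
260 158 [ -2.1 -70.7  38.7]
260 166 [ -1.7 -63.1  38.4]
260 174 [ -1.3 -55.3  38. ]
260 182 [ -1.1 -47.8  39.2]
260 190 [  0.2 -38.2  33.7]
260 198 [  0.4 -30.5  34.9]
260 206 [  0.9 -22.   34.2]
260 214 [  1.2 -13.7  34.4]
260 222 [ 1.5 -5.5 35. ]
260 230 [ 2.1  3.5 34. ]
260 238 [ 2.4 11.9 34.8]
260 246 [ 2.9 21.  34.3]
260 254 [ 3.2 29.9 34.7]
300 150 [-39.2 -78.3  38.4]
300 158 [-39.1 -70.9  38.8]
300 166 [-39.  -63.3  38.4]
300 174 [-38.9 -55.5  38.2]
300 182 [-38.8 -47.8  38.6]
300 190 [-38.5 -38.7  34.5]
300 198 [-38.3 -30.2  33.5]
300 206 [-38.2 -22.   33.8]
300 214 [-38.2 -13.7  34. ]
300 222 [-38.1  -5.8  35.5]
300 230 [-38.3   0.6  40.4]
300 238 [-38.4   7.7  43.6]
300 246 [-37.7  21.5  33.1]
300 254 [-49.2 -73.1 235.2]
```

View pics/w17.png

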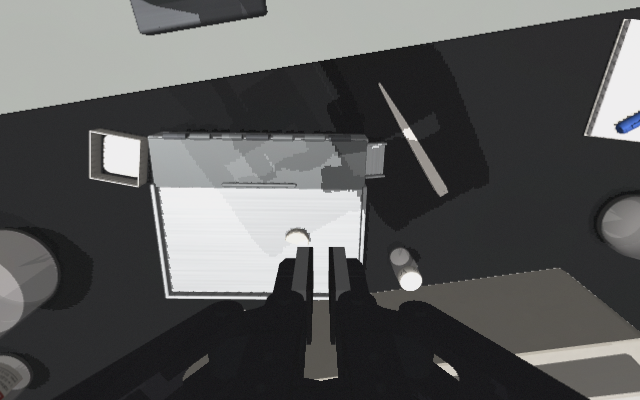

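View pics/s17z.png

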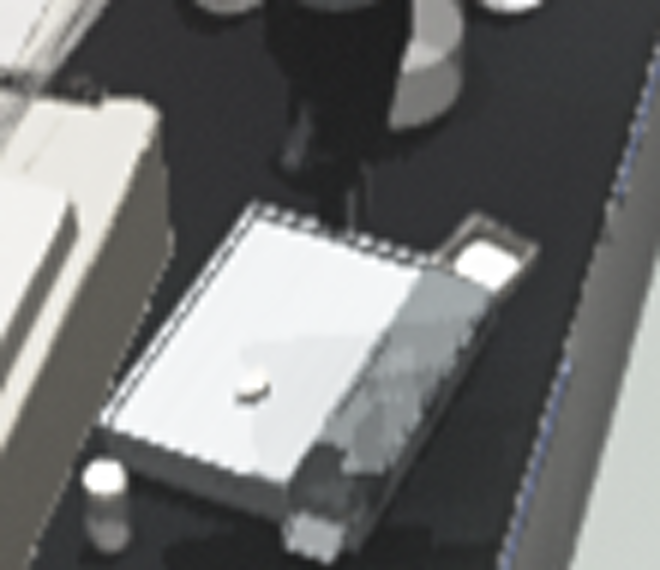

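The flap reads level at 38–39 mm across its whole width. The half tablet is at (297,238), where it started. The boat, forceps and vial look undisturbed, and the gripper is clear.

Run:
```python
from h import *
print(sign_off());st()
```

```text
the job is handed in; nothing more can be done
None
the job is handed in; nothing more can be done
```

I swept the four whole tablets into the trough one at a time with the fingertips, then pushed the flap over and pressed it shut. I handed the job in at about 14 s, with the gripper well clear.

**Last checks**
- **Flap:** its top reads level at 38–39 mm across the width, which matches the 38 mm given for shut.
- **Half tablet:** it is still on the plate, within a millimetre or so of where it started.
- **Bystanders:** the weighing boat, forceps and vial look unmoved. I checked these only by eye, and never checked the jar, timer and beaker closely.

**What disagreed**
- **Fingertip height:** the fingertips turned out to be about 22 mm above the reported TCP (the tool's end point). My first sweep passed over tablet 1 without touching it. I found the true height by touching the plate at about 4 N and used that for the rest. The wrist camera's range had put the offset at about 27 mm.
- **Tablet 2:** it stood on its edge in the trough rather than lying flat. Its top was at about 31 mm, below the flap's underside at 35 mm, so the flap still shut fully.

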